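Line up a shaker platform with a drift pin and fit its remaining bolt

ROBOT

A 6-joint arm with a two-finger parallel gripper is mounted at the origin on the work surface. World frame = base frame: x ahead of the robot, y to its left, z up, the work surface at z = 0. Lengths are in mm, angles in rad, forces in N, time in s.
With the tool pointing down it reaches from about 250 to 725 mm from the base axis. Payload 9.7 kg.
Tool frame: the origin (TCP) lies where the fingers leave the gripper's body, on its centre line; the fingertips stand 73 mm ahead of it and the grasp point (between the pads) lies pinch_z ahead of it (pinch_z is the distance from the TCP to the grasp point, in mm); z points along the fingers, x is the direction in which the jaws open and shut, and the axes are right-handed (so a half turn about z gives the same grasp; the last joint's range is limited). The gripper opens to 85 mm and grips with 20 to 120 N. Pads are 22 mm wide; open, the fingers measure 114 mm over their backs; the gripper's body (76 mm by 85 mm) begins 54 mm behind the grasp point. The pads swing forward as they close: fully open they stand 13 mm farther back than shut.
Start: joints at [1.334, 0.087, 0.176, 1.66, 0, 1.571], TCP at [129.024, 534.649, 303.884] pointing down, gripper open.
Joint ranges: [-3.13, 3.13], [-0.85, 1.81], [-1.15, 1.24], [-2.2, 2.28], [-1.44, 1.52], [-3.14, 3.14]. Speed limits (rad/s): [2.22, 2.22, 2.57, 3.14, 3.14, 3.14].

INTERFACE

Orientations are given as [roll, pitch, yaw] about the fixed x, y, z axes, in that order (R = Rz(yaw) Ry(pitch) Rx(roll)).
In Python, from rig import sense, read_camera, get_calibration, hand_in, pinch_z gives the robot as it stands.
- The arm moves only by the tool play_rows, never from a script. Its argument "rows" is one flat list of numbers, 7 for each row, row after row: the shift along the tool's x, y, z in m, then the turn, a rotation vector about the tool's x, y, z in degrees, then the opening in per cent of the stroke, from 0 (shut) to 100 (fully open). A call has 1 to 20 rows; each row shifts and turns the commanded pose from where the row before left it, along the tool's axes as they then stand; what a row does not reach is not made up. A row lasts 1/12 s, in which the tool goes at most 41.7 mm and 7.16 degrees, less where a joint would pass 70% of its speed; a pose out of reach is approached as far as the arm can. A call is refused whole if a number of a shift passes 0.0417 or a number of a turn 7.16, either way. A call with a gripper value outside its range is refused whole. The fingers move at their own pace and stop on an object; "force" is the grip in N (left out, the last holds). Time passes only in rows, so rows that do not move let the fingers close. It gives the time, the measured TCP pose, the force and the opening at its end, in the units of the state.
- sense(): the state, without advancing time (a new reading comes with each control period).
- read_camera(name): name is "scene" or "top" or "wrist"; returns (picture, depth): 420x560x3 uint8, red, green, blue; 420x560 float32, mm along the optical axis (not along the pixel's ray), 0 where there is no reading.
- get_calibration(name): a dict with "mtx" (3x3 intrinsics, pixels), "T" (4x4, takes a point from camera to world coordinates). Camera axes: x right, y down, z forward; pixel columns grow to the right and rows downward; lengths in mm; the calibration is good to about 2 mm. The wrist camera is an equidistant fisheye: a pixel r from the principal point sees the ray r / f radians off the axis. A picture is of the moment at which its call begins: read the wrist's pose just before it. get_calibration takes no time and is no camera call; for the wrist camera it gives the pose at the moment of the call.
- hand_in(): hands the job in, once; it reports no verdict.
The state is a dict: "time": time; "joint_pos": joint angles; "dq": joint speeds; "joint_efforts": joint torques, N m; "tool_pos": TCP position; "eef_rot": TCP orientation; "ft_force": force on the tool from outside, world axes, zero at the start; "wrist_torque": the same for the moment, N m; "grip_width": finger opening in mm.
Only numpy, scipy, OpenCV 4.12 (cv2) and the standard library are available. Lean on these libraries where they do the work, as an engineer would, in place of code of your own. Each camera call takes 0.05 s, during which the arm holds its last target. There are 200 camera calls.

TASK

The shaker's platform plate hangs on one bolt and has swung out of line with the drive head under it. Put the tapered drift pin through the plate's open corner hole diagonally opposite the fitted bolt, feel for the hidden hole beneath and bring the plate into line until the pin is fully home with its collar on the plate; leave it there and then set the thumb bolt fully home in the other open hole. Work gently: never press pin or bolt against the shaker with more than about 30 N, and leave everything else on the bench where it is.

Things in the scene. Friction and masses are not known exactly. Their poses are not given: they have to be found in the camera images.
- pin_tip (a point): centre of the lower tip of the drift pin (loose steel, upright in a holder hole, 90 g). z points up the pin. From the tip up: taper 20 mm long, 8 mm diameter at the tip growing to 11 mm; straight 11 mm shank to 34 mm; collar 22 mm across from 34 to 38 mm; round handle 16 mm across from 38 to 80 mm
- pin_grip (a point): point on the drift pin's axis 64 mm above its tip: the place to grip the round 16 mm handle (30 mm above the collar's underside). It stays graspable when the pin is home
- bolt_tip (a point): centre of the lower end of the thumb bolt (loose steel, upright in a holder hole, 110 g). z points up the bolt. Plain shank 10 mm across (no thread to turn, pushed in), chamfered over its last 3 mm, 30 mm long, under a tall round knob 22 mm across from 30 to 70 mm
- bolt_grip (a point): point on the thumb bolt's axis 58 mm above its lower end: the place to grip the round 22 mm knob (28 mm above its underside)
- pin_hole (a point): mouth of the plate's 12.6 mm through hole for the drift pin, at the top face, diagonally opposite the fitted bolt (136 mm from it); z up. Plate 8 mm thick; 0.5 mm under it is the head's flat top with a like hole, 32 mm deep, same distance from the fitted bolt but at the start 5 to 24 mm clockwise (seen from above) of this one along the arc; how far is not measured
- bolt_hole (a point): mouth of the plate's 12.6 mm through hole for the thumb bolt, at the plate's top face, 80 mm from the pin hole and 110 mm from the fitted bolt; the head has a matching 12.6 mm hole that comes into line when the drift pin is home
- pivot (a point): centre of the fitted bolt (low round head 20 mm across, 9 mm high) at the plate's top face. The plate (160 x 130 mm aluminium, top 85.5 mm above the bench) swings about its upright axis, cannot lift, and drags with about 1.6 N at the pin hole. At the start it is turned counter-clockwise of true; a pin in its hole carries it along
- shaker: bench shaker: fixed white housing 220 x 180 x 45 mm, on it the dark steel drive head (146 x 116 mm, 32 mm high) and the platform plate; origin on the bench under the housing's centre, z up. The head does not move when pushed gently but is turned by an unknown angle (up to 2.5 degrees) to the housing, so the housing does not tell where the head's holes are
- holder: fixed grey block 70 x 210 x 50 mm with a row of three holes 15.5 mm across, 70 mm apart along its y axis; origin centre of underside. Pin, bolt and spare plug stand in the holes, in any order, their collars or heads on its top face
- plug: loose spare stopper: short steel plug with a flat disc head, 32 mm across and 14 mm high, in the third holder hole; not needed, leave it. Origin: lower end of its stub, 20 mm below the holder's top
- cassette1: white flat test cassette 70 x 22 x 5 mm, bystander; origin centre of underside
- cassette2: second such cassette, bystander
- vial: small capped vial 24 mm across, 48 mm high, bystander; origin centre of underside
- bottle: white bottle 60 mm across, 130 mm high, bystander; origin centre of underside
- microplate: white well plate 128 x 86 x 14 mm, bystander; origin centre of underside
- screwdriver: screwdriver lying on the bench, bystander
- tipbox: blue box of pipette tips 85 x 120 x 75 mm, bystander; origin centre of underside
- pin: the drift pin; its origin is its tip, as pin_tip
- bolt: the thumb bolt; its origin is its lower end, as bolt_tip

How it is judged (in metres and radians):
On the way, in this order (a step that is already met when the one before it is completed fails the run):
1. the drift pin is fully home through plate and head (z of pin_tip in the frame of pin_hole below -0.031 m and horizontal distance between pin_grip and pin_hole below 0.006 m and angle between pin_tip's own z axis and vertical below 0.1 rad), for 0.2 s.
2. the thumb bolt is fully home, the drift pin still in (all of step 1 and z of bolt_tip in the frame of bolt_hole below -0.027 m and horizontal distance between bolt_grip and bolt_hole below 0.006 m and angle between bolt_tip's own z axis and vertical below 0.1 rad), for 0.2 s.
At the end, for the whole second after the job is handed in: The drift pin stands upright (within 0.1 rad) through the pin hole with its collar within 3 mm of the plate, the thumb bolt likewise in the bolt hole with its knob within 3 mm of the plate, each grip point within 6 mm (horizontally) of its hole's centre; both released and at rest (all of step 2 and linear speed of each of pin, bolt below 0.02 m/s); the robot touches nothing.
It fails at once if the drift pin is pressed against the shaker with more than 30 N (contact force between pin and shaker above 30 N).
It fails at once if the thumb bolt is pressed against the shaker with more than 30 N (contact force between bolt and shaker above 30 N).
It fails at once if something else on the bench is moved more than 25 mm (distance of any of plug, cassette1, cassette2, vial, bottle, microplate, screwdriver, tipbox from where it was at the start of the episode above 0.025 m).
It also fails if it takes over 67 s, if anything falls off the work surface, if the arm or the gripper's body presses on something with over 40 N, if the wrist force passes 120 N, or if a joint passes its speed limit or range.

## Working session

There is one attempt and no reset: what is moved stays moved. The work goes in short steps, Python scripts to look and compute and a tool call to move; the robot and the scene stay as the last step left them, time stands still between calls to the robot, and variables do not carry over. Pictures are saved under pics/ and viewed, about 8 in all and at most 12, crops included, and the job is handed in when it is done.

Besides the shell and the picture viewer there is one more tool, called after ">>>" as a command line: name --argument value ..., lists and objects as JSON in quotes. play_rows: Moves the arm, as the interface text tells. Its arguments: {"type":"object","properties":{"rows":{"type":"array"},"force":{"type":"number"}},"required":["rows"]}

```bash
ls; mkdir -p pics
python3 - <<'E'
from rig import *
import cv2,numpy as np
print(sense(),pinch_z)
for n in("top","scene"):
    p,d=read_camera(n); cv2.imwrite(f"pics/{n}0.png",p[:,:,::-1]); np.savez(f"{n}0.npz",p=p,d=d,**get_calibration(n)); print(n,get_calibration(n))
E
```

```text
pics
{'time': 0.0, 'joint_pos': array([ 1.33403325e+00,  8.74457459e-02,  1.75117941e-01,  1.65980068e+00,
       -3.25169173e-05,  1.57079483e+00]), 'dq': array([-0.00105627, -0.00098968, -0.00053645, -0.00014786,  0.00057247,
       -0.00092179]), 'joint_efforts': array([ 2.56530820e-04, -5.20391142e+01,  4.64804471e+01,  1.62470917e-02,
        1.49394396e-05, -2.96228876e-06]), 'tool_pos': array([128.9804692 , 534.5190281 , 303.18257599]), 'eef_rot': array([3.14156014e+00, 1.33215695e-03, 1.33403475e+00]), 'ft_force': array([-0.70915762,  0.42901909, -0.21630914]), 'wrist_torque': array([-0.00841446,  0.00476954, -0.0192947 ]), 'grip_width': 85.53440058892637} 53.900000000000006
top {'mtx': array([[479.13325719,   0.        , 284.39614043],
       [  0.        , 479.13325719, 214.44214714],
       [  0.        ,   0.        ,   1.        ]]), 'T': array([[ 6.64067859e-03, -9.93188902e-01,  1.16325865e-01,
         4.82360133e+02],
       [-9.99711642e-01, -9.27837312e-03, -2.21482430e-02,
         4.25379171e+01],
       [ 2.30767039e-02, -1.16145242e-01, -9.92964122e-01,
         1.23264988e+03],
       [ 0.00000000e+00,  0.00000000e+00,  0.00000000e+00,
         1.00000000e+00]])}
scene {'mtx': array([[391.58525124,   0.        , 277.60275286],
       [  0.        , 391.58525124, 212.42010387],
       [  0.        ,   0.        ,   1.        ]]), 'T': array([[ 2.60542357e-01,  5.66667341e-01, -7.81668603e-01,
         1.41954885e+03],
       [ 9.65210591e-01, -1.71373383e-01,  1.97483361e-01,
        -1.64516510e+02],
       [-2.20498217e-02, -8.05927595e-01, -5.91603344e-01,
         6.49857060e+02],
       [ 0.00000000e+00,  0.00000000e+00,  0.00000000e+00,
         1.00000000e+00]])}
```

View pics/top0.png

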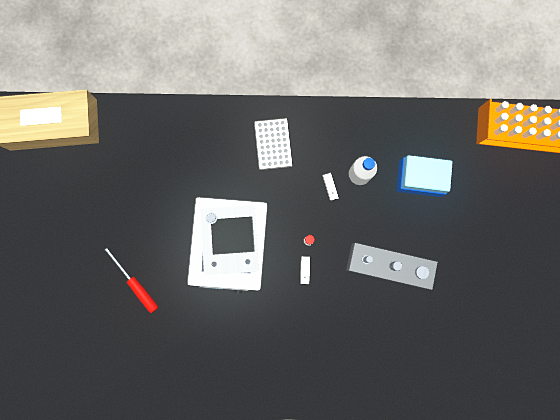

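View pics/scene0.png

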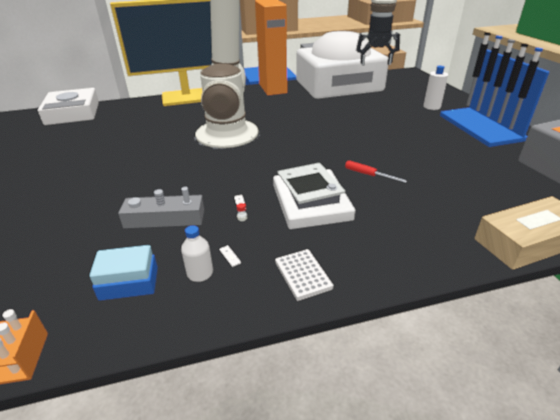

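```bash
cat > h.py <<'E'
import numpy as np,cv2
from rig import *
def ray(cal,u,v,z,fish=False):
    K=cal["mtx"];T=cal["T"];x=(u-K[0,2])/K[0,0];y=(v-K[1,2])/K[1,1]
    if fish:
        r=np.hypot(x,y);s=np.sin(r)/max(r,1e-9);c=np.array([x*s,y*s,np.cos(r)])
    else:c=np.array([x,y,1.])
    d=T[:3,:3]@c;o=T[:3,3];return o+d*(z-o[2])/d[2]
E
python3 - <<'E'
from h import *
f=dict(np.load("top0.npz"))
p=f["p"]; d=f["d"]
a=cv2.resize(p[190:300,180:280],None,fx=4,fy=4,interpolation=cv2.INTER_CUBIC);b=cv2.resize(p[235:300,340:445],None,fx=4,fy=4,interpolation=cv2.INTER_CUBIC)
W=np.zeros((440,830,3),np.uint8);W[:,:400]=a;W[:260,410:830]=b
cv2.imwrite("pics/crop.png",W[:,:800,::-1])
for n,u,v,z in[("pinhole",248,262,85.5),("bolthole",214,264,85.5),("pivot",211,217,94.5),("pin?",368,259,96),("bolt",397,266,90),("plug",423,272,64)]:
    P=ray(f,u,v,z); 
    dd=d[v,u]; K=f["mtx"]; q=f["T"]@np.r_[(u-K[0,2])/K[0,0]*dd,(v-K[1,2])/K[1,1]*dd,dd,1]
    print(n,P.round(1),q[:3].round(1))
E
```

```text
pinhole [502.  102.8  85.5] [502.1 103.2  77.7]
bolthole [496.7 183.3  85.5] [496.8 184.5  75.8]
pivot [607.9 192.   94.5] [607.9 191.9  95.1]
pin? [ 510.9 -182.    96. ] [ 510.9 -182.1   95.3]
bolt [ 494.9 -252.4   90. ] [ 494.9 -251.3   94.3]
plug [ 481.1 -322.5   64. ] [ 481.1 -323.4   61.1]
```

View pics/crop.png

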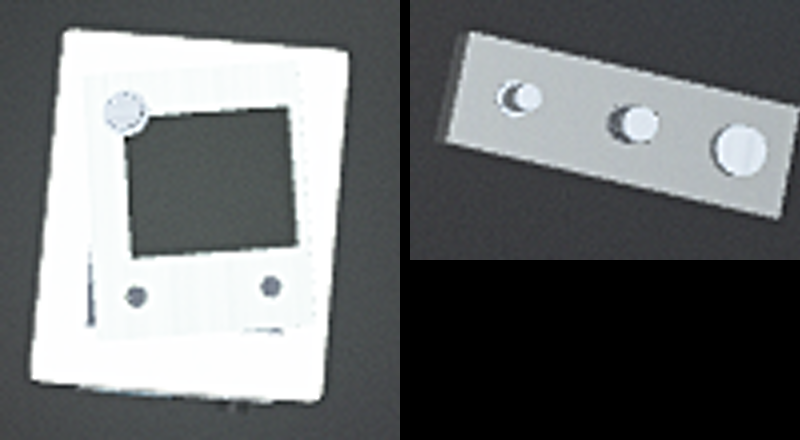

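>>> play_rows --rows '[0,0,0,0,0,6.95,60,0,0,0,0,0,6.95,60,0,0,0,0,0,6.95,60,0,0,0,0,0,6.95,60,0,0,0,0,0,6.95,60,0,0,0,0,0,6.95,60,0,0,0,0,0,6.95,60,0,0,0,0,0,6.95,60,0,0,0,0,0,6.95,60,0,0,0,0,0,6.95,60,0,0,0,0,0,6.95,60,0.019,0.0359,0.0025,0,0,0,60,0.019,0.0359,0.0025,0,0,0,60,0.019,0.0359,0.0025,0,0,0,60,0.019,0.0359,0.0025,0,0,0,60,0.019,0.0359,0.0025,0,0,0,60,0.019,0.0359,0.0025,0,0,0,60,0.019,0.0359,0.0025,0,0,0,60,0.019,0.0359,0.0025,0,0,0,60,0.019,0.0359,0.0025,0,0,0,60]'

```text
time: 1.77
tool_pos: [300.1, 209.7, 281.2]
eef_rot: [-3.141, -0.0, 0.0]
ft_force: [2.1, 0.2, 0.1]
grip_width: 51.1
```

>>> play_rows --rows '[0.019,0.0359,0.0025,0,0,0,60,0.019,0.0359,0.0025,0,0,0,60,0.019,0.0359,0.0025,0,0,0,60,0.019,0.0359,0.0025,0,0,0,60,0.019,0.0359,0.0025,0,0,0,60,0.019,0.0359,0.0025,0,0,0,60,0.019,0.0359,0.0025,0,0,0,60,0.019,0.0359,0.0025,0,0,0,60,0.019,0.0359,0.0025,0,0,0,60,0.019,0.0359,0.0025,0,0,0,60,0.019,0.0359,0.0025,0,0,0,60,0,0,0,0,0,0,60,0,0,0,0,0,0,60]'

```text
time: 2.85
tool_pos: [508.9, -185.0, 252.2]
eef_rot: [-3.141, 0.003, -0.003]
ft_force: [-0.6, 1.4, 0.3]
grip_width: 51.4
```

Run:
```python
from h import *
s=sense(); print(s["time"],s["tool_pos"],s["eef_rot"],s["ft_force"],s["grip_width"])
c=get_calibration("wrist"); p,d=read_camera("wrist"); np.savez("w1.npz",p=p,d=d,**c); print(c)
cv2.imwrite("pics/w1.png",p[:,:,::-1])
```

```text
2.85 [ 508.9028773  -184.9974862   252.16883229] [-3.14050742e+00  2.93125475e-03 -3.07830941e-03] [-0.59331809  1.39398795  0.33112401] 51.42036867451766
{'mtx': array([[325.1922621 ,   0.        , 276.3646593 ],
       [  0.        , 325.1922621 , 211.83545246],
       [  0.        ,   0.        ,   1.        ]]), 'T': array([[ 9.99990923e-01, -1.92330586e-03, -3.80206486e-03,
         5.08613205e+02],
       [-3.03047914e-03, -9.48304869e-01, -3.17346327e-01,
        -1.03806453e+02],
       [-2.99516257e-03,  3.17354968e-01, -9.48302090e-01,
         3.21544909e+02],
       [ 0.00000000e+00,  0.00000000e+00,  0.00000000e+00,
         1.00000000e+00]])}
```

View pics/w1.png

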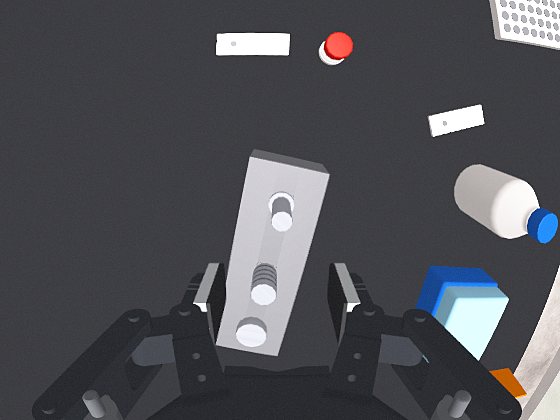

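Run:
```python
from h import *
f=dict(np.load("w1.npz")); t=dict(np.load("top0.npz"))
g=cv2.cvtColor(f["p"],6)
a=cv2.resize(f["p"][180:320,230:330],None,fx=5,fy=4*1.25,interpolation=cv2.INTER_CUBIC);cv2.imwrite("pics/c1.png",a[:600,:,::-1])
print(g[200:235:2,282],g[219,266:300:2],g[294,244:286:2])
for thr in(225,240):
    n,l,s,c=cv2.connectedComponentsWithStats((g[190:320,235:325]>thr).astype(np.uint8))
    for i in range(1,n):
        if s[i,4]>40: print(thr,s[i],c[i]+[235,190])
for nm,u,v,z in[("pin",282,219,96),("bolt",264,294,90)]: print(nm,ray(f,u,v,z,True).round(1))
for nm,u,v,z in[("pin",368.75,259.3,96),("bolt",397.5,266,90),("ph",247.5,261.75,85.5),("bh",214,264,85.5),("pv",211.25,217.75,94.5)]: print(nm,ray(t,u,v,z).round(1))
```

```text
[138 140 138 140 141 135 245 244 243 244 244 244 245 247 245 241 195 199] [205 198 195 250 247 246 244 244 243 243 243 245 249 172 207 205 203] [198 200 198 168 246 241 242 245 243 243 243 245 244 242 242 247 165 200
 197 198 196]
225 [ 33   3  26  20 154] [280.91558442 199.84415584]
225 [ 37  22  20  19 308] [281.46103896 221.0974026 ]
225 [ 16  94  25  21 391] [263.1202046 294.2915601]
240 [ 34   3  25  19 133] [280.66165414 199.87969925]
240 [ 37  22  20  19 296] [281.41891892 221.01689189]
240 [ 17  95  23  20 358] [263.08938547 294.18435754]
pin [ 511.8 -184.9   96. ]
bolt [ 497.1 -254.1   90. ]
pin [ 510.2 -183.7   96. ]
bolt [ 495.  -253.6   90. ]
ph [502.6 104.   85.5]
bh [496.7 183.3  85.5]
pv [606.1 191.4  94.5]
```

View pics/c1.png

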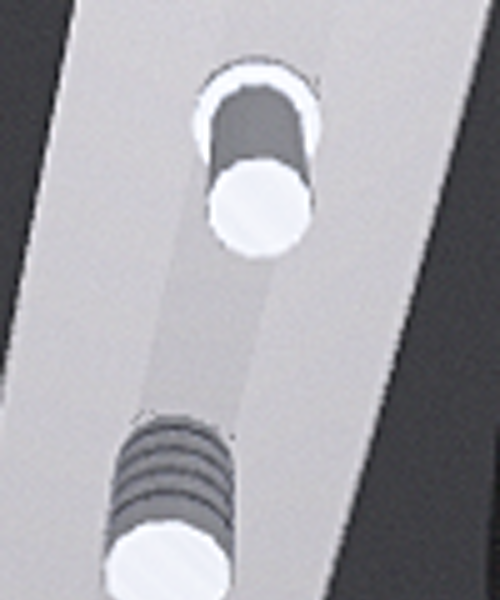

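>>> play_rows --rows '[0.0022,0.0005,0.03,0,0,0,60,0,0,0.03,0,0,0,60,0,0,0.03,0,0,0,60,0,0,0.018,0,0,0,60,0,0,0.01,0,0,0,60,0,0,0,0,0,0,60,0,0,0,0,0,0,0,0,0,0,0,0,0,0,0,0,0,0,0,0,0,0,0,0,0,0,0,0,0,0,0,0,0,0,0,0,0,0,0,0,0]' --force 60

```text
validation failed for argument at $.ro...
```

>>> play_rows --rows '[0.0022,0.0005,0.03,0,0,0,60,0,0,0.03,0,0,0,60,0,0,0.03,0,0,0,60,0,0,0.018,0,0,0,60,0,0,0.01,0,0,0,60,0,0,0,0,0,0,60,0,0,0,0,0,0,0,0,0,0,0,0,0,0,0,0,0,0,0,0,0,0,0,0,0,0,0,0,0,0,0,0,0,0,0]' --force 60

```text
time: 3.82
tool_pos: [511.7, -184.1, 137.8]
eef_rot: [3.141, -0.003, -0.0]
ft_force: [-2.1, 1.5, 6.4]
grip_width: 14.5
```

>>> play_rows --rows '[0,0,0,0,0,0,0,0,0,0,0,0,0,0,0,0,0,0,0,0,0]'

```text
time: 4.07
tool_pos: [511.7, -184.1, 137.8]
eef_rot: [3.141, -0.003, -0.0]
ft_force: [0.4, 1.9, 7.2]
grip_width: 14.2
```

>>> play_rows --rows '[0,0,-0.01,0,0,0,0,0,0,-0.02,0,0,0,0,0,0,-0.035,0,0,0,0,0,0,-0.035,0,0,0,0,-0.0011,-0.036,-0.01,0,0,0,0,-0.0011,-0.036,0,0,0,0,0,-0.0011,-0.036,0,0,0,0,0,-0.0011,-0.036,0,0,0,0,0,-0.0011,-0.036,0,0,0,0,0,-0.0011,-0.036,0,0,0,0,0,-0.0011,-0.036,0,0,0,0,0,-0.0011,-0.036,0,0,0,0,0,0,0,0,0,0,0,0,0,0,0,0,0,0,0]'

```text
time: 5.23
tool_pos: [502.1, 105.6, 246.7]
eef_rot: [3.142, -0.001, 0.003]
ft_force: [-1.0, 0.8, -1.2]
grip_width: 14.3
```

Run:
```python
from h import *
s=sense(); print(s["time"],s["tool_pos"],s["eef_rot"],s["ft_force"],s["grip_width"])
c=get_calibration("wrist"); p,d=read_camera("wrist"); np.savez("w2.npz",p=p,d=d,**c); print(c["T"][:3,3])
cv2.imwrite("pics/w2.png",cv2.resize(p[120:420,130:430],None,fx=2,fy=2,interpolation=cv2.INTER_CUBIC)[:,:,::-1])
```

```text
5.2333 [502.10081502 105.64452952 246.68662869] [ 3.14155295e+00 -5.60179315e-04  3.04854150e-03] [-0.97010108  0.78062598 -1.22633581] 14.321687321913819
[501.06617802 186.94179983 315.97346551]
```

View pics/w2.png

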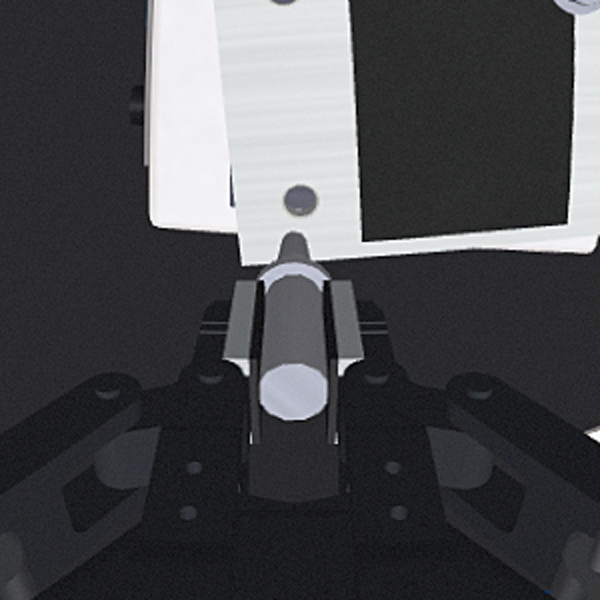

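Run:
```python
from h import *
f=dict(np.load("w2.npz"));p,d=f["p"],f["d"];g=cv2.cvtColor(p,6);K=f["mtx"]
def dep(u,v):
    x=(u-K[0,2])/K[0,0];y=(v-K[1,2])/K[1,1];r=np.hypot(x,y);s=np.tan(r)/r
    dd=np.median(d[int(v)-1:int(v)+2,int(u)-1:int(u)+2]);return (f["T"]@np.r_[x*s*dd,y*s*dd,dd,1])[:3]
print("tool",502.1,105.64,246.69)
print("handle top depth pt",dep(276.5,316),"plate depth",dep(262,215))
n,l,s,c=cv2.connectedComponentsWithStats(((g<150)&(g>30))[205:235,265:300].astype(np.uint8))
for i in range(1,n):
    if s[i,4]>60:print(s[i],c[i]+[265,205])
print("hole",ray(f,280.5,220,85.5,True))
for z in(206,208,210): print("top",z,ray(f,276.5,316,z,True))
for z in(126,128,130): print("tip far rim",z,ray(f,277,236,z,True))
print("bolthole",ray(f,130+284/2,120.,85.5,True))
```

```text
tool 502.1 105.64 246.69
handle top depth pt [501.44031258 103.05226979 204.32377109] plate depth [490.61575856 106.73879035  84.78002158]
[  7   8  16  15 200] [279.73 220.  ]
hole [504.56158674 103.03933386  85.5       ]
top 206 [501.43469559 104.31172738 206.        ]
top 208 [501.42799365 105.81445483 208.        ]
top 210 [501.42129172 107.31718227 210.        ]
tip far rim 126 [501.81242716 106.98907583 126.        ]
tip far rim 128 [501.8045708 107.830801  128.       ]
tip far rim 130 [501.79671445 108.67252617 130.        ]
bolthole [498.15615814 177.33019867  85.5       ]
```

>>> play_rows --rows '[0.0025,-0.0003,0.01,0,0,0,0,0,0,0.012,0,0,0,0,0,0,0.01,0,0,0,0,0,0,0,0,0,0,0,0,0,0,0,0,0,0]'

```text
time: 5.7
tool_pos: [504.3, 103.6, 212.6]
eef_rot: [3.141, 0.002, -0.001]
ft_force: [-0.9, 0.1, -0.4]
grip_width: 14.2
```

Run:
```python
from h import *
s=sense(); print(s["time"],s["tool_pos"],s["eef_rot"],s["ft_force"],s["grip_width"])
c=get_calibration("wrist"); p,d=read_camera("wrist"); np.savez("w3.npz",p=p,d=d,**c)
cv2.imwrite("pics/w3.png",cv2.resize(p[190:330,210:350],None,fx=4,fy=4,interpolation=cv2.INTER_CUBIC)[:,:,::-1])
```

```text
5.7 [504.33110229 103.55744099 212.64584576] [ 3.14106491e+00  2.17338147e-03 -1.46809321e-03] [-0.8750624   0.05499233 -0.35034279] 14.224558099311468
```

View pics/w3.png

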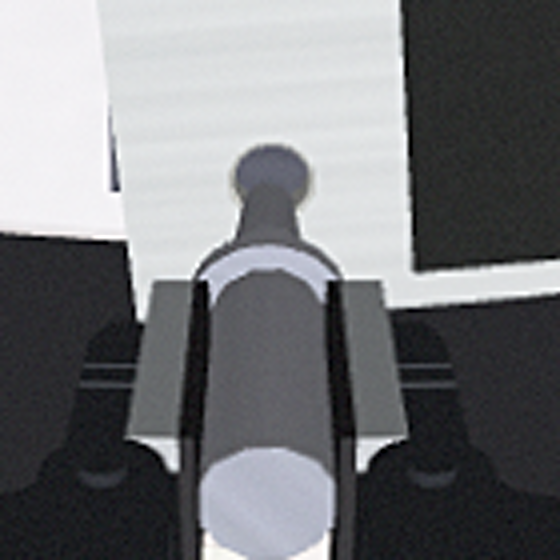

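Run:
```python
from h import *
f=dict(np.load("w3.npz"))
q=f["p"][222:262,262:295].astype(np.float32); q=np.clip((q-50)*2.2,0,255).astype(np.uint8)
cv2.imwrite("pics/c3.png",cv2.resize(q,None,fx=14,fy=14,interpolation=cv2.INTER_CUBIC)[:,:,::-1])
print("hole",ray(f,278,234.2,85.5,True))
for z in(90,90.6):print("tipfar",ray(f,277.8,235,z,True))
print("top",ray(f,210+267/4,190+501/4,170.6,True))
```

```text
hole [504.39805072 103.38732828  85.5       ]
tipfar [504.25840653 104.70045786  90.        ]
tipfar [504.25719822 104.95112857  90.6       ]
top [503.67421838 101.55912731 170.6       ]
```

View pics/c3.png

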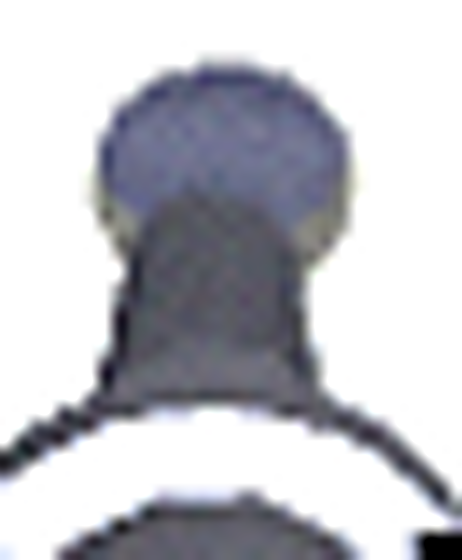

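>>> play_rows --rows '[0.0004,-0.0027,0,0,0,0,0,0,0,0,0,0,0,0,0,0,0.003,0,0,0,0,0,0,0.003,0,0,0,0,0,0,0.002,0,0,0,0,0,0,0,0,0,0,0,0,0,0,0,0,0,0]'

```text
time: 6.33
tool_pos: [505.1, 107.1, 205.7]
eef_rot: [3.142, 0.0, -0.0]
ft_force: [-0.6, -0.6, -1.7]
grip_width: 14.4
```

>>> play_rows --rows '[-0.0003,0.0005,0.002,0,0,0,0,0,0,0.002,0,0,0,0,0,0,0,0,0,0,0,0,0,0,0,0,0,0]'

```text
time: 6.67
tool_pos: [504.8, 106.5, 201.7]
eef_rot: [3.142, 0.0, -0.0]
ft_force: [0.3, 0.4, 0.2]
grip_width: 14.6
```

>>> play_rows --rows '[0,0,0.0015,0,0,0,0,0,0,0.0015,0,0,0,0,0,0,0,0,0,0,0,0,0,0,0,0,0,0]'

```text
time: 7.0
tool_pos: [504.9, 106.5, 198.8]
eef_rot: [3.142, 0.0, -0.0]
ft_force: [0.2, 0.1, -0.8]
grip_width: 14.4
```

>>> play_rows --rows '[0,0,0.001,0,0,0,0,0,0,0.001,0,0,0,0,0,0,0,0,0,0,0,0,0,0,0,0,0,0]'

```text
time: 7.33
tool_pos: [505.0, 106.6, 198.6]
eef_rot: [-3.141, -0.002, -0.0]
ft_force: [-4.2, -0.2, 11.8]
grip_width: 14.4
```

>>> play_rows --rows '[0,0,-0.0008,0,0,0,0,-0.0007,-0.0008,0,0,0,0,0,-0.0007,-0.0008,0,0,0,0,0,-0.0007,-0.0008,0,0,0,0,0,0,0,0,0,0,0,0]'

```text
time: 7.75
tool_pos: [503.6, 108.6, 198.8]
eef_rot: [3.14, -0.003, -0.001]
ft_force: [1.7, -4.2, 6.8]
grip_width: 14.6
```

>>> play_rows --rows '[-0.0006,-0.0008,0,0,0,0,0,-0.0006,-0.0008,0,0,0,0,0,-0.0006,-0.0008,0,0,0,0,0,0,0,0,0,0,0,0]'

```text
time: 8.08
tool_pos: [501.8, 110.9, 198.7]
eef_rot: [3.14, -0.003, -0.001]
ft_force: [2.3, -3.4, 6.6]
grip_width: 14.6
```

>>> play_rows --rows '[-0.0006,-0.0008,0,0,0,0,0,-0.0006,-0.0008,0,0,0,0,0,0,0,0,0,0,0,0]'

```text
time: 8.33
tool_pos: [500.6, 112.5, 198.7]
eef_rot: [3.14, -0.003, -0.001]
ft_force: [2.9, -3.9, 5.6]
grip_width: 14.1
```

>>> play_rows --rows '[-0.0006,-0.0008,0,0,0,0,0,-0.0006,-0.0008,0,0,0,0,0,0,0,0,0,0,0,0]'

```text
time: 8.58
tool_pos: [499.4, 114.1, 198.7]
eef_rot: [3.14, -0.003, -0.001]
ft_force: [2.3, -3.8, 5.3]
grip_width: 14.2
```

>>> play_rows --rows '[-0.0006,-0.0008,0,0,0,0,0,-0.0006,-0.0008,0,0,0,0,0,0,0,0,0,0,0,0]'

```text
time: 8.83
tool_pos: [497.9, 115.9, 198.4]
eef_rot: [3.141, -0.002, -0.001]
ft_force: [2.0, -3.3, 5.4]
grip_width: 14.0
```

>>> play_rows --rows '[-0.0006,-0.0008,0,0,0,0,0,0,0,0,0,0,0,0]'

```text
time: 9.0
tool_pos: [496.6, 117.0, 197.4]
eef_rot: [-3.142, 0.001, -0.0]
ft_force: [0.6, -0.8, -0.5]
grip_width: 14.4
```

>>> play_rows --rows '[-0.0006,-0.0008,0,0,0,0,0,0,0,0,0,0,0,0]'

```text
time: 9.17
tool_pos: [495.9, 117.9, 197.2]
eef_rot: [-3.141, 0.001, -0.0]
ft_force: [0.6, -1.3, -0.4]
grip_width: 14.2
```

>>> play_rows --rows '[0,0,0.0015,0,0,0,0,0,0,0.0015,0,0,0,0,0,0,0,0,0,0,0]'

```text
time: 9.42
tool_pos: [496.0, 117.7, 194.1]
eef_rot: [3.141, 0.001, -0.0]
ft_force: [-0.4, -0.5, -1.5]
grip_width: 14.1
```

>>> play_rows --rows '[0,0,0.002,0,0,0,0,0,0,0.001,0,0,0,0,0,0,0,0,0,0,0]'

```text
time: 9.67
tool_pos: [496.1, 117.7, 191.3]
eef_rot: [3.141, 0.001, -0.0]
ft_force: [-0.2, -2.1, -1.1]
grip_width: 14.0
```

>>> play_rows --rows '[0,0,0.0015,0,0,0,0,0,0,0.001,0,0,0,0,0,0,0,0,0,0,0]'

```text
time: 9.92
tool_pos: [496.1, 117.7, 188.9]
eef_rot: [3.142, 0.0, -0.0]
ft_force: [0.9, -1.3, -0.8]
grip_width: 14.0
```

>>> play_rows --rows '[0,0,0.0015,0,0,0,0,0,0,0.0015,0,0,0,0,0,0,0,0,0,0,0]'

```text
time: 10.17
tool_pos: [496.1, 117.7, 185.8]
eef_rot: [3.141, 0.0, -0.0]
ft_force: [-0.7, -1.4, -1.9]
grip_width: 14.4
```

>>> play_rows --rows '[0,0,0.0015,0,0,0,0,0,0,0.0015,0,0,0,0,0,0,0,0,0,0,0]'

```text
time: 10.42
tool_pos: [496.1, 117.7, 182.8]
eef_rot: [3.142, 0.0, -0.0]
ft_force: [-0.5, -1.2, -1.4]
grip_width: 14.1
```

>>> play_rows --rows '[0,0,0.0015,0,0,0,0,0,0,0.0015,0,0,0,0,0,0,0,0,0,0,0]'

```text
time: 10.67
tool_pos: [496.1, 117.7, 179.8]
eef_rot: [3.142, 0.0, -0.0]
ft_force: [0.4, -3.1, -1.5]
grip_width: 14.3
```

>>> play_rows --rows '[0,0,0.0015,0,0,0,0,0,0,0.001,0,0,0,0,0,0,0,0,0,0,0]'

```text
time: 10.92
tool_pos: [496.1, 117.7, 177.4]
eef_rot: [-3.142, 0.0, -0.0]
ft_force: [-0.6, -2.3, -1.4]
grip_width: 14.3
```

>>> play_rows --rows '[0,0,0.001,0,0,0,0,0,0,0.001,0,0,0,0,0,0,0,0,0,0,0]'

```text
time: 11.17
tool_pos: [496.2, 117.7, 175.5]
eef_rot: [3.142, 0.0, -0.0]
ft_force: [-0.1, -2.4, -0.8]
grip_width: 14.0
```

>>> play_rows --rows '[0,0,0.001,0,0,0,0,0,0,0.001,0,0,0,0,0,0,0,0,0,0,0]'

```text
time: 11.42
tool_pos: [496.2, 117.7, 173.5]
eef_rot: [-3.142, 0.0, -0.0]
ft_force: [-0.2, -3.0, -0.6]
grip_width: 14.3
```

>>> play_rows --rows '[0,0,0.001,0,0,0,0,0,0,0.0005,0,0,0,0,0,0,0,0,0,0,0]'

```text
time: 11.67
tool_pos: [496.2, 117.7, 173.2]
eef_rot: [-3.141, -0.001, -0.0]
ft_force: [-3.4, -3.0, 8.2]
grip_width: 14.2
```

>>> play_rows --rows '[0,0.0004,-0.0008,0,0,0,0,0,0,0,0,0,0,8,0,0,0,0,0,0,20,0,0,0,0,0,0,40,0,0,0,0,0,0,50,0,0,0,0,0,0,50,0,0,0,0,0,0,50,0,0,-0.01,0,0,0,50,0,0,-0.03,0,0,0,50,0,0,-0.03,0,0,0,50,0,0,-0.03,0,0,0,50]'

```text
time: 12.58
tool_pos: [495.9, 117.3, 274.8]
eef_rot: [-3.142, 0.0, -0.0]
ft_force: [-0.1, 0.1, -0.9]
grip_width: 42.8
```

Run:
```python
from h import *
s=sense(); print(s["time"],s["tool_pos"],s["ft_force"],s["grip_width"])
c=get_calibration("wrist"); p,d=read_camera("wrist"); np.savez("w4.npz",p=p,d=d,**c)
cv2.imwrite("pics/w4.png",cv2.resize(p[60:360,130:430],None,fx=2,fy=2,interpolation=cv2.INTER_CUBIC)[:,:,::-1])
```

```text
12.5833 [495.85459447 117.27293907 274.79312712] [-0.09921375  0.11845597 -0.94853505] 42.77313091163446
```

View pics/w4.png

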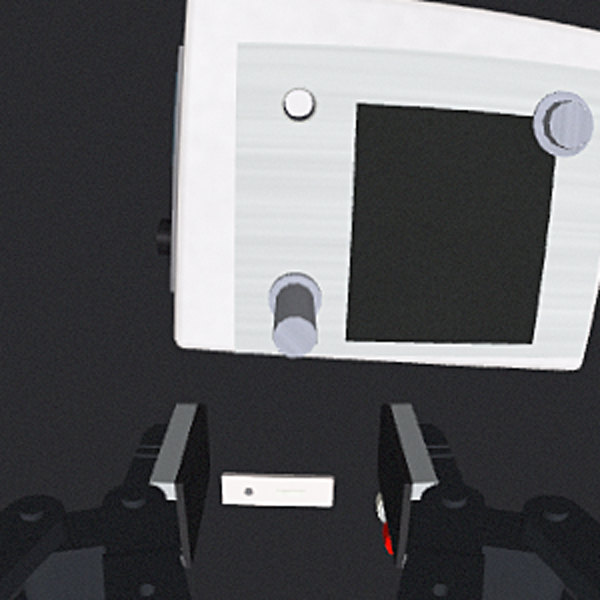

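>>> play_rows --rows '[0.0008,0.0372,0,0,0,0,50,0,0.0372,0,0,0,0,50,0,0.0372,0,0,0,0,50,0,0.0372,0,0,0,0,50,0,0.0372,0.003,0,0,0,50,0,0.0372,0.003,0,0,0,50,0,0.0372,0.003,0,0,0,50,0,0.0372,0.003,0,0,0,50,0,0.0372,0.003,0,0,0,50,0,0.0372,0.003,0,0,0,50,0,0,0.003,0,0,0,50,0,0,0,0,0,0,50,0,0,0,0,0,0,50,0,0,0,0,0,0,50,0,0,0,0,0,0,50]'

```text
time: 13.88
tool_pos: [497.1, -253.6, 252.6]
eef_rot: [3.141, -0.001, 0.001]
ft_force: [0.5, 0.2, 0.8]
grip_width: 42.9
```

Run:
```python
from h import *
s=sense(); print(s["time"],s["tool_pos"],s["ft_force"],s["grip_width"])
c=get_calibration("wrist"); p,d=read_camera("wrist"); np.savez("w5.npz",p=p,d=d,**c)
g=cv2.cvtColor(p,6)
n,l,st,ce=cv2.connectedComponentsWithStats((g[180:280,240:320]>230).astype(np.uint8))
for i in range(1,n):
    if st[i,4]>60: q=ce[i]+[240,180];print(st[i],q,ray(c,*q,90,True))
print("w1 bolt",ray(dict(np.load("w1.npz")),263.1,294.2,90,True))
```

```text
13.8833 [ 497.14664378 -253.56692444  252.6146617 ] [0.46564294 0.23475857 0.78288369] 42.94382452591749
[ 23  25  27  26 559] [275.96422182 217.43112701] [ 496.2226874 -254.6859686   90.       ]
[  3  84  33  16 431] [258.98143852 272.61716937] [ 482.44463944 -302.41095491   90.        ]
w1 bolt [ 496.31143803 -254.29102551   90.        ]
```

>>> play_rows --rows '[-0.0004,0.001,0.03,0,0,0,50,0,0,0.03,0,0,0,50,0,0,0.03,0,0,0,50,0,0,0.02,0,0,0,50,0,0,0.01,0,0,0,50,0,0,0,0,0,0,50,0,0,0,0,0,0,50,0,0,0,0,0,0,0,0,0,0,0,0,0,0,0,0,0,0,0,0,0,0,0,0,0,0,0,0,0,0,0,0,0,0,0]'

```text
time: 14.93
tool_pos: [497.3, -256.0, 134.1]
eef_rot: [3.14, -0.003, -0.0]
ft_force: [0.1, 1.8, 6.9]
grip_width: 20.1
```

Run:
```python
from h import *
f=dict(np.load("w4.npz"));g=cv2.cvtColor(f["p"],6)
n,l,st,ce=cv2.connectedComponentsWithStats((g[95:130,265:295]<215).astype(np.uint8))
print(g[112,268:292],g[98:126,279])
print("hole",ray(f,130+299/2,60+104/2,85.5,True),"pin top",ray(f,130+295/2,60+335/2,131.5,True))
print("pivot",ray(f,130+564/2,60+124/2,94.5,True))
```

```text
[223 228 213 166 139 255 245 242 242 240 240 240 241 241 240 242 246 240
 134 125 202 224 225 226] [227 228 229 228 229 220 190 239 244 241 241 241 240 241 240 241 241 241
 244 255  97  40 118 232 231 231 230 229]
hole [497.55236796 194.15766151  85.5       ] pin top [495.88523637 115.56093674 131.5       ]
pivot [604.04572019 190.82883586  94.5       ]
```

>>> play_rows --rows '[0,0,-0.005,0,0,0,0,0,0,-0.02,0,0,0,0,0,0,-0.035,0,0,0,0,0,0,-0.035,0,0,0,0,0,-0.0375,-0.035,0,0,0,0,0,-0.0375,-0.013,0,0,0,0,0,-0.0375,0,0,0,0,0,0,-0.0375,0,0,0,0,0,0,-0.0375,0,0,0,0,0,0,-0.0375,0,0,0,0,0,0,-0.0375,0,0,0,0,0,0,-0.0375,0,0,0,0,0,0,-0.0375,0,0,0,0,0,0,-0.0375,0,0,0,0,0,0,-0.0375,0,0,0,0,0,0,-0.0375,0,0,0,0,0,0,0,0,0,0,0,0]'

```text
time: 16.35
tool_pos: [496.1, 192.4, 268.5]
eef_rot: [-3.14, -0.0, 0.004]
ft_force: [0.0, -0.1, -1.0]
grip_width: 20.0
```

>>> play_rows --rows '[0.001,-0.003,0.02,0,0,0,0,0,0,0.02,0,0,0,0,0,0,0.01,0,0,0,0,0,0,0,0,0,0,0,0,0,0,0,0,0,0,0,0,0,0,0,0,0,0,0,0,0,0,0,0]'

```text
time: 16.93
tool_pos: [498.1, 190.2, 219.8]
eef_rot: [-3.141, -0.002, -0.001]
ft_force: [0.5, 0.5, -0.8]
grip_width: 20.4
```

Run:
```python
from h import *
s=sense(); print(s["time"],s["tool_pos"],s["eef_rot"],s["ft_force"],s["grip_width"])
c=get_calibration("wrist"); p,d=read_camera("wrist"); np.savez("w6.npz",p=p,d=d,**c)
cv2.imwrite("pics/w6.png",cv2.resize(p[190:330,210:350],None,fx=4.2,fy=4.2,interpolation=cv2.INTER_CUBIC)[:,:,::-1])
```

```text
16.9333 [498.07845769 190.15512412 219.83754448] [-3.14090564e+00 -1.80540402e-03 -8.23370937e-04] [ 0.46557098  0.47311656 -0.75642756] 20.44084074406081
```

View pics/w6.png

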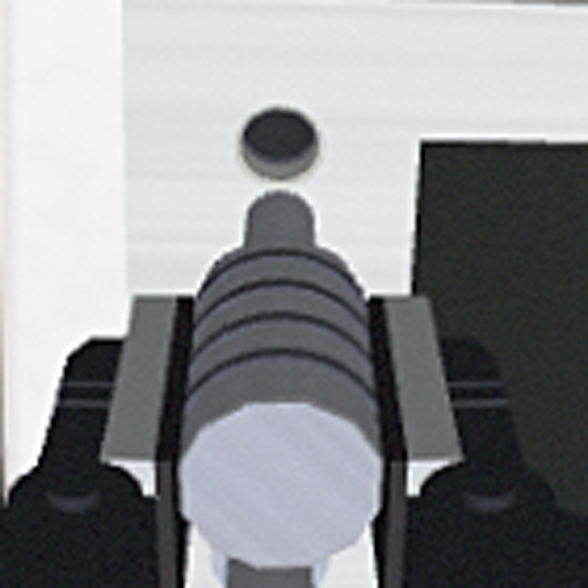

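Run:
```python
from h import *
f=dict(np.load("w6.npz"));k=4.2
P=lambda x,y,z:ray(f,210+(x-1.6)/k,190+(y-1.6)/k,z,True).round(1)
print("hole",P(280,143.5,85.5),"rim108.8",P(281.5,190,108.8),"rim105.8",P(281.5,190,105.8),"top",P(281.5,484.5,175.8))
```

```text
hole [497.5 194.7  85.5] rim108.8 [497.7 196.4 108.8] rim105.8 [497.7 195.1 105.8] top [497.5 192.2 175.8]
```

>>> play_rows --rows '[0,-0.0028,0.008,0,0,0,0,0,0,0.008,0,0,0,0,0,0,0,0,0,0,0,0,0,0,0,0,0,0,0,0,0,0,0,0,0,0,0,0,0,0,0,0]'

```text
time: 17.48
tool_pos: [497.7, 193.1, 202.6]
eef_rot: [-3.142, -0.0, -0.0]
ft_force: [-0.5, -0.9, -0.2]
grip_width: 20.5
```

Run:
```python
from h import *
s=sense(); print(s["time"],s["tool_pos"],s["eef_rot"],s["ft_force"],s["grip_width"])
c=get_calibration("wrist"); p,d=read_camera("wrist"); np.savez("w7.npz",p=p,d=d,**c)
q=p[220:270,255:305].astype(np.float32); q=np.clip((q-40)*1.6,0,255).astype(np.uint8)
cv2.imwrite("pics/w7.png",cv2.resize(q,None,fx=12,fy=12,interpolation=cv2.INTER_CUBIC)[:,:,::-1])
```

```text
17.4833 [497.65461865 193.12096199 202.58131166] [-3.14151323e+00 -1.46272594e-04 -3.25988024e-04] [-0.46369829 -0.88816391 -0.22595   ] 20.53785222239471
```

View pics/w7.png

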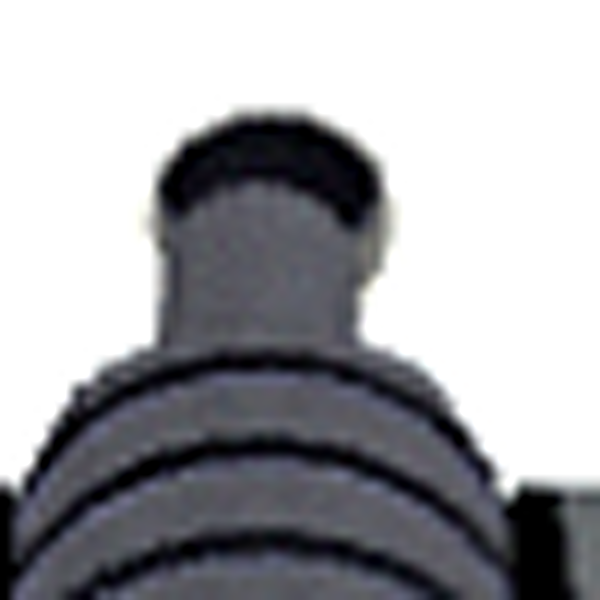

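Run:
```python
from h import *
f=dict(np.load("w7.npz"));k=12
P=lambda x,y,z:ray(f,255+(x-5.5)/k,220+(y-5.5)/k,z,True).round(1)
print("hole from far rim",P(271,112,85.5)-[0,6.3,0],"sides",P(158,205,85.5),P(388,205,85.5),"shank from rim",P(261,180,91.6)-[0,5,0],"tip",P(261,180,88.6)-[0,3.5,0],"shank sides",P(165,260,93),P(358,260,93))
```

```text
hole from far rim [497.4 194.4  85.5] sides [491.6 195.5  85.5] [503.5 195.5  85.5] shank from rim [496.9 194.5  91.6] tip [496.9 194.7  88.6] shank sides [492.1 195.7  93. ] [501.7 195.7  93. ]
```

>>> play_rows --rows '[0.0006,0,0,0,0,0,0,0,0,0.0015,0,0,0,0,0,0,0.0015,0,0,0,0,0,0,0.0015,0,0,0,0,0,0,0,0,0,0,0,0,0,0,0,0,0,0]'

```text
time: 18.03
tool_pos: [498.1, 193.1, 197.7]
eef_rot: [3.141, 0.0, -0.0]
ft_force: [-0.3, -0.3, -1.6]
grip_width: 20.1
```

>>> play_rows --rows '[0,0,0.0015,0,0,0,0,0,0,0.0015,0,0,0,0,0,0,0,0,0,0,0]'

```text
time: 18.28
tool_pos: [498.1, 193.0, 194.5]
eef_rot: [3.141, 0.0, -0.0]
ft_force: [-0.8, 0.0, -0.7]
grip_width: 20.1
```

>>> play_rows --rows '[0,0,0.001,0,0,0,0,0,0,0.001,0,0,0,0,0,0,0,0,0,0,0]'

```text
time: 18.53
tool_pos: [498.2, 193.1, 192.7]
eef_rot: [3.142, 0.0, -0.0]
ft_force: [0.4, 0.4, -0.5]
grip_width: 20.3
```

>>> play_rows --rows '[0,0,0.001,0,0,0,0,0,0,0.001,0,0,0,0,0,0,0,0,0,0,0]'

```text
time: 18.78
tool_pos: [498.2, 193.1, 190.7]
eef_rot: [3.141, 0.0, -0.0]
ft_force: [0.4, 0.2, -1.0]
grip_width: 20.4
```

>>> play_rows --rows '[0,0,0.001,0,0,0,0,0,0,0.001,0,0,0,0,0,0,0,0,0,0,0]'

```text
time: 19.03
tool_pos: [498.2, 193.0, 188.7]
eef_rot: [3.141, 0.0, -0.0]
ft_force: [0.6, -0.8, -1.1]
grip_width: 20.5
```

>>> play_rows --rows '[0,0,0.0015,0,0,0,0,0,0,0.0015,0,0,0,0,0,0,0,0,0,0,0]'

```text
time: 19.28
tool_pos: [498.1, 193.1, 185.5]
eef_rot: [3.141, 0.0, -0.0]
ft_force: [0.4, 0.4, -1.3]
grip_width: 20.5
```

>>> play_rows --rows '[0,0,0.0015,0,0,0,0,0,0,0.0015,0,0,0,0,0,0,0,0,0,0,0]'

```text
time: 19.53
tool_pos: [498.1, 193.1, 182.5]
eef_rot: [3.141, 0.0, -0.0]
ft_force: [0.6, -0.2, -0.9]
grip_width: 20.0
```

>>> play_rows --rows '[0,0,0.0015,0,0,0,0,0,0,0.0015,0,0,0,0,0,0,0,0,0,0,0]'

```text
time: 19.78
tool_pos: [498.1, 193.1, 179.6]
eef_rot: [3.141, 0.0, -0.0]
ft_force: [0.1, -0.8, -0.9]
grip_width: 20.3
```

>>> play_rows --rows '[0,0,0.0015,0,0,0,0,0,0,0.0015,0,0,0,0,0,0,0,0,0,0,0]'

```text
time: 20.03
tool_pos: [498.1, 193.1, 176.5]
eef_rot: [3.141, 0.0, -0.0]
ft_force: [0.3, -0.6, -1.5]
grip_width: 20.5
```

>>> play_rows --rows '[0,0,0.0015,0,0,0,0,0,0,0.0015,0,0,0,0,0,0,0,0,0,0,0]'

```text
time: 20.28
tool_pos: [498.1, 193.1, 173.6]
eef_rot: [3.141, 0.0, -0.0]
ft_force: [-0.2, -0.3, -1.4]
grip_width: 20.5
```

>>> play_rows --rows '[0,0,0.001,0,0,0,0,0,0,0.001,0,0,0,0,0,0,0,0,0,0,0]'

```text
time: 20.53
tool_pos: [498.2, 193.1, 171.7]
eef_rot: [3.141, 0.0, -0.0]
ft_force: [-0.4, 0.1, -1.0]
grip_width: 20.3
```

>>> play_rows --rows '[0,0,0.001,0,0,0,0,0,0,0.001,0,0,0,0,0,0,0,0,0,0,0]'

```text
time: 20.78
tool_pos: [498.2, 193.1, 169.7]
eef_rot: [3.141, 0.0, -0.0]
ft_force: [-0.7, 0.6, -1.5]
grip_width: 19.9
```

>>> play_rows --rows '[0,0,0.001,0,0,0,0,0,0,0.0003,0,0,0,0,0,0,0,0,0,0,0]'

```text
time: 21.03
tool_pos: [498.2, 193.1, 169.5]
eef_rot: [-3.141, -0.001, -0.0]
ft_force: [-3.6, -1.1, 6.2]
grip_width: 20.1
```

>>> play_rows --rows '[0,0,-0.0007,0,0,0,0,0,0,0,0,0,0,0,0,0,0,0,0,0,14,0,0,0,0,0,0,28,0,0,0,0,0,0,42,0,0,0,0,0,0,55,0,0,0,0,0,0,55,0,0,0,0,0,0,55,0,0,0,0,0,0,55,0,0,-0.01,0,0,0,55,0,0,-0.03,0,0,0,55,0,0,-0.03,0,0,0,55,0,0,-0.03,0,0,0,55,0,0.03,-0.02,0,0,0,55,0,0.03,0,0,0,0,55,0,0.03,0,0,0,0,55,0,0,0,0,0,0,55,0,0,0,0,0,0,55]'

```text
time: 22.53
tool_pos: [498.3, 102.0, 290.3]
eef_rot: [-3.141, -0.001, -0.003]
ft_force: [0.3, 0.9, 0.1]
grip_width: 47.0
```

Run:
```python
from h import *
s=sense(); print(s["time"],s["tool_pos"],s["ft_force"],s["grip_width"])
c=get_calibration("wrist"); p,d=read_camera("wrist"); np.savez("w8.npz",p=p,d=d,**c)
cv2.imwrite("pics/w8.png",p[:,:,::-1])
```

```text
22.5333 [498.26022391 101.98817893 290.32655824] [0.25339876 0.85110305 0.13849474] 47.016027619069284
```

View pics/w8.png

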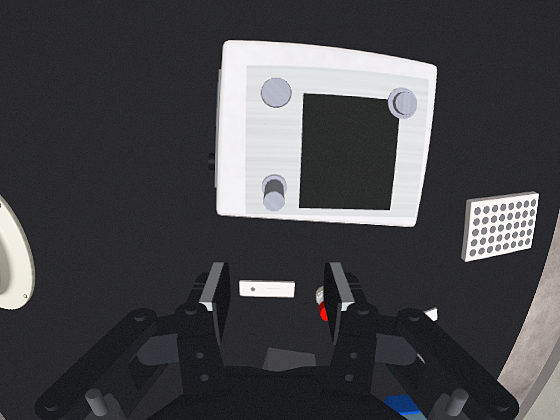

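Both parts are standing in their holes: the bolt knob at about (276, 92) and the pin at about (274, 190). The arm is clear of everything, so I'm handing in.

```bash
python3 -c "
from h import *
f=dict(np.load('w8.npz'));print(ray(f,276,92,125.5,True),ray(f,274,201,131.5,True))
print(hand_in())"
```

```text
[497.68293074 193.73117161 125.5       ] [495.98785153 115.05941993 131.5       ]
the job is handed in; nothing more can be done
None
```

The drift pin and the thumb bolt are both fully home in the shaker, and I handed the job in at about 22.6 s. `hand_in` gave no verdict, so what follows rests on my own checks.

- **Pin:** I felt along the head and the tip dropped into the hidden hole after about 13 mm of clockwise travel. It then slid down freely until the collar met the plate. Wrist force readings on the pin peaked at about 12 N.
- **Bolt:** It went through plate and head without resistance and seated at the height I had calculated, with about 6 N of wrist force.
- **Last check:** The final picture shows both standing upright and released, with the gripper clear. They are about 79 mm apart, against the given 80 mm. I saw nothing else on the bench out of place, but I did not measure the other items' positions.

Three things did not match exactly:
- The gripper read about 2 mm less than the true diameter on both parts.
- The two cameras differed by about 1–2 mm in position.
- The arm rose about 2 mm as the jaws closed, so I gripped the pin about 4 mm above its marked grip point. The bolt was about 2 mm above.

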